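# Lock the training-head stand with its cam lever

### The arm

A 6-joint arm with a two-finger parallel gripper is mounted at the origin on the work surface. World frame = base frame: x ahead of the robot, y to its left, z up, the work surface at z = 0. Lengths are in m, angles in rad, forces in N, time in s.
With the tool pointing down it reaches from about 0.25 to 0.725 m from the base axis. Payload 4 kg.
Tool frame: the origin (TCP) lies on the centre line of the jaws, within the pads' length; the fingertips stand tip_reach ahead of it and the grasp point (between the pads) lies 5 mm behind it (tip_reach is the distance from the TCP to the fingertips, in m); z points along the fingers, y is the direction in which the jaws open and shut (so a half turn about z gives the same grasp; the last joint's range is limited). The gripper opens to 85 mm and grips with 20 to 120 N. Pads are 22 mm wide; open, the fingers measure 114 mm over their backs; the gripper's body (76 mm by 85 mm) begins 54 mm behind the grasp point. The pads swing forward as they close: fully open they stand 13 mm farther back than shut.
Start: joints at [-1.127, 0.241, 0.005, 1.335, 0, 1.571], TCP at [0.215, -0.452, 0.245] pointing down, gripper open.
Joint ranges: [-2.72, 2.72], [-1.05, 1.87], [-1.09, 1.28], [-1.99, 2.15], [-1.42, 1.44], [-3.14, 3.14]. Speed limits (rad/s): [2.79, 2.79, 3.14, 3.14, 3.14, 3.14].

### API

Orientations are given as a unit quaternion [x, y, z, w].
In Python, from workcell import * gives the robot as it stands.
- The arm moves only by the tool arm_command, never from a script. Its arguments are lists of equal length, an entry for each row: "translation": the shift along the tool's x, y, z in cm, a list of three; "turn": the turn about the tool's z in rad; "hand": the closure, from 0 (fully open) to 1 (shut). In form: {"translation": [[x, y, z], ...], "turn": [turn, ...], "hand": [hand, ...]}. A call has 1 to 5 rows; each row is the pose to reach, as a shift and turn from the pose commanded when the call began, along the tool's axes at that moment; what a row does not reach only later rows make up. A row lasts 1/12 s, in which the tool goes at most 41.7 mm and 7.16 degrees, less where a joint would pass 70% of its speed; a pose out of reach is approached as far as the arm can. A call with a gripper value outside its range is refused whole. The fingers move at their own pace and stop on an object; the grip force is fixed at half the most. Time passes only in rows, so rows that repeat a pose let the fingers close. It gives the time, the measured TCP pose, the force and the opening at its end, in the units of the state.
- get_obs(): the state, without advancing time (a new reading comes with each control period).
- camera(name): name is "scene" or "top"; returns (picture, depth): 420x560x3 uint8, red, green, blue; 420x560 float32, m along the optical axis (not along the pixel's ray), 0 where there is no reading.
- camera_info(name): a dict with "mtx" (3x3 intrinsics, pixels), "world_to_cam" (4x4, takes a point from world to camera coordinates). Camera axes: x right, y down, z forward; pixel columns grow to the right and rows downward; lengths in m; the calibration is good to about 2 mm. A picture is of the moment at which its call begins. camera_info takes no time and is no camera call.
- job_done(): hands the job in, once; it reports no verdict.
Trained networks look in the newest picture that a camera, given by its name, has taken for a name from the list of things; names that differ only in an ending like _2 or _b are one class to them, and where a whole thing is asked for, a point or a joint stands for the part that bears it (a point fixed in the world has none). Each returns a list of dicts, best first, with "conf" (0 to 1); they miss things now and then, are a little off and sometimes report something else, mostly with a low value. They report only what shows in the picture. A call takes as long as a camera call.
- search_frame(camera, name): "location" ([row, column] in pixels, amid what is visible of it).
- spot_point(camera, name): "location" ([row, column] in pixels: a listed point, or the origin of a listed thing).
The state is a dict: "clock": time; "joint_pos": joint angles; "joint_vel": joint speeds; "tau": joint torques, N m; "eef_pos": TCP position; "tool_rot": TCP orientation; "ft_force": force on the tool from outside, world axes, zero at the start; "ft_torque": the same for the moment, N m; "grip_width": finger opening in m.
Only numpy, scipy, OpenCV 4.12 (cv2) and the standard library are available. Lean on these libraries where they do the work, as an engineer would, in place of code of your own. Each camera call takes 0.05 s, during which the arm holds its last target. There are 200 camera calls.

### The job

Lock the split collar of the training-head stand on the salon counter: tighten the star nut until the cam lever, as you swing it shut, starts to meet firm resistance when it stands about straight out from the collar (in line with the skewer), then close the lever fully home against its stop and let go. The collar must end neither too loose nor too tight; do not force anything, and leave the spray bottle, timer and wax jar where they stand.

Things in the scene. Friction and masses are not known exactly. Their poses are not given: they have to be found in the camera images.
- stand: Desktop stand fixed to the counter: dark disc base 156 mm across, 20 mm high, tube 33 mm across, dark split collar 48 mm across from 114 to 146 mm high. Origin under the base's centre, z up. A horizontal skewer runs along its y axis at x = -34 mm, 130 mm high, through ears in front of the collar (y -17 to 17, x to -44 mm): star nut on the -y end, cam lever on the +y end.
- tube: Steel inner tube 26 mm across in the collar, with a black rubber cone 42 mm wide on top that ends 188 mm above the counter; fixed, same origin and axes as the stand; the star nut belongs to it. The squeeze of the collar starts once the slack is taken up, very softly over the first 0.8 mm of further travel, then by 33 to 50 N per mm.
- nut (a joint): Angle (rad) of the black four-pronged star nut about the skewer (stand's y). It grows as the nut is tightened: the top prong moves to the stand's +x. A prong points along x = sin a, z = cos a in the stand's frame, a = this value plus any multiple of pi/2. Each rad takes up 1.5 mm of slack. The slack at the start is hidden and must be felt: 0.9 to 5 rad of tightening are needed.
- nut_centre (a point): Centre of the star nut, at (-34, -50, 130) mm in the stand's frame; its axes turn with the nut. Four prongs 9 mm thick, 14 mm long along the axis, reaching 34 mm out; hub radius 12 mm. Stiff: 0.33 N m (11 N near a prong's end), more under load; stays where left. Pushed from above, a prong goes well from near upright to 70 deg past; one leaning over 27 deg against the push jams.
- lever (a joint): Angle (rad) of the flat metal cam lever about its vertical pivot: 0 open (pointing 149 deg anticlockwise from the stand's +x, seen from above), 2.6 closed on its stop (along the stand's +x, beside the collar). Closes clockwise from above; at 1.03 it points straight out along the stand's +y. Its cam takes up 4.8 mm * (0.77 - cos(value + 0.69)); past 2.45 it is over centre and shuts itself.
- lever_pivot (a point): The lever's pivot, at (-34, 40, 130) mm in the stand's frame; x along the lever. It turns freely (0.03 N m) while there is slack. With the nut set right 3.5 mm (+-0.7) of slack is left to the cam: the pull 60 mm from the pivot passes 2 N at about 1.1 rad and peaks near 6 N. If the nut is tightened with the lever partly shut (under 2 rad), the lever backs off to where it begins to bite.
- lever_end (a point): Middle of the lever's end paddle, on its centre line 72 mm from the pivot, 130 mm high. The lever is 8 to 9 mm thick, 16 to 20 mm high, and 88 mm long from the pivot.
- spray: Black bottle 52 mm across, 150 mm high, bystander; origin under its centre.
- timer: White kitchen timer 22 x 75 x 60 mm standing upright, bystander; origin under its centre.
- wax: White wax jar 66 mm across, 50 mm high, bystander; origin under its centre.

How it is judged:
By the outcome, as a careful person would: the job done as asked, in the order asked, and still so for the second after the job is handed in, with the robot touching nothing.
It also fails if it takes over 72 s, if anything falls off the work surface, if the arm or the gripper's body presses on something with over 40 N, if the wrist force passes 120 N, or if a joint passes its speed limit or range.

## Working session

There is one attempt and no reset: what is moved stays moved. The work goes in short steps, Python scripts to look and compute and a tool call to move; the robot and the scene stay as the last step left them, time stands still between calls to the robot, and variables do not carry over. Pictures are saved under pics/ and viewed, about 8 in all and at most 12, crops included, and the job is handed in when it is done.

Besides the shell and the picture viewer there is one more tool, called after "Call:" by a JSON object that holds its "op" and its "data". arm_command: Moves the arm, as the interface text tells. Its arguments: {"type":"object","properties":{"translation":{"type":"array","items":{"type":"array","items":{"type":"number"}}},"turn":{"type":"array","items":{"type":"number"}},"hand":{"type":"array","items":{"type":"number"}}},"required":["translation","turn","hand"]}

```bash
ls; mkdir -p pics; python3 - <<'E'
from workcell import *
import cv2, numpy as np
o=get_obs(); print({k:np.round(v,3) for k,v in o.items()})
for c in ["scene","top"]:
    p,d=camera(c); cv2.imwrite(f"pics/{c}0.png",cv2.cvtColor(p,cv2.COLOR_RGB2BGR)); np.save(f"pics/{c}0.npy",d)
    i=camera_info(c); print(c,np.round(i["mtx"],1).tolist(),np.round(i["world_to_cam"],4).tolist())
    for n in ["stand","tube","nut_centre","lever_pivot","lever_end","spray","timer","wax"]:
        r=spot_point(c,n)[:2]; print(n,[(np.round(x["location"],1).tolist(),round(x["conf"],2)) for x in r])
E
```

```text
pics
{'clock': np.float64(0.0), 'joint_pos': array([-1.127,  0.241,  0.004,  1.335, -0.   ,  1.571]), 'joint_vel': array([ 0.001, -0.002,  0.002,  0.001, -0.001,  0.002]), 'tau': array([ 1.0000e-03, -3.7232e+01,  2.5240e+01,  1.7000e-02,  0.0000e+00,
       -0.0000e+00]), 'eef_pos': array([ 0.214, -0.451,  0.244]), 'tool_rot': array([ 0.975,  0.22 , -0.   , -0.001]), 'ft_force': array([ 0.736, -1.035,  0.076]), 'ft_torque': array([-0.016, -0.053,  0.   ]), 'grip_width': np.float64(0.086)}
scene [[536.7, 0.0, 280.9], [0.0, 536.7, 211.2], [0.0, 0.0, 1.0]] [[-0.1479, 0.989, 0.0021, 0.09], [0.7579, 0.1147, -0.6422, -0.3399], [-0.6354, -0.0934, -0.7665, 1.6503], [0.0, 0.0, 0.0, 1.0]]
stand [([244.6, 270.5], 0.92)]
tube []
nut_centre [([190.9, 259.3], 0.77)]
lever_pivot [([200.3, 294.5], 0.86)]
lever_end [([191.3, 324.1], 0.59)]
spray [([250.6, 436.4], 0.61), ([190.6, 259.3], 0.28)]
timer [([203.8, 152.8], 0.68)]
wax [([240.0, 146.0], 0.91)]
top [[497.7, 0.0, 270.9], [0.0, 497.7, 205.2], [0.0, 0.0, 1.0]] [[0.0054, -1.0, -0.0015, -0.0177], [-0.9958, -0.0052, -0.0916, 0.5455], [0.0916, 0.002, -0.9958, 1.266], [0.0, 0.0, 0.0, 1.0]]
stand [([204.6, 274.4], 0.82)]
tube [([204.5, 274.8], 0.7), ([191.2, 392.3], 0.27)]
nut_centre [([218.4, 292.0], 0.48)]
lever_pivot [([204.9, 254.2], 0.56)]
lever_end [([227.3, 228.7], 0.46)]
spray [([215.7, 127.0], 0.86)]
timer [([233.4, 400.1], 0.52)]
wax [([189.0, 391.1], 0.83)]
```

```bash
cat > h.py <<'E'
from workcell import *
import cv2, numpy as np
def ray(c,rc,z):
    i=camera_info(c); K=i["mtx"]; T=np.array(i["world_to_cam"]); R=T[:3,:3]; t=T[:3,3]
    o=-R.T@t; d=R.T@np.linalg.inv(K)@np.array([rc[1],rc[0],1.]); return o+d*(z-o[2])/d[2]
def px(c,p):
    i=camera_info(c); T=np.array(i["world_to_cam"]); q=i["mtx"]@(T[:3,:3]@p+T[:3,3]); return q[:2]/q[2]
E
python3 - <<'E'
from h import *
S={"stand":(244.6,270.5,0),"nut":(190.9,259.3,.13),"piv":(200.3,294.5,.13),"end":(191.3,324.1,.13),"spray":(250.6,436.4,0),"timer":(203.8,152.8,0),"wax":(240,146,0)}
T={"stand":(204.6,274.4,0),"tube":(204.5,274.8,0),"nut":(218.4,292,.13),"piv":(204.9,254.2,.13),"end":(227.3,228.7,.13),"spray":(215.7,127,0),"timer":(233.4,400.1,0),"wax":(189,391.1,0)}
for c,D in(("scene",S),("top",T)):
    for k,v in D.items(): print(c,k,np.round(ray(c,v[:2],v[2])*1000,1))
a=cv2.imread("pics/scene0.png"); b=cv2.imread("pics/top0.png")
print(get_obs()["clock"])
cv2.imwrite("pics/v1.png",np.hstack([cv2.resize(a[140:290,200:360],(400,375),interpolation=cv2.INTER_CUBIC),cv2.resize(b[140:290,190:350],(400,375),interpolation=cv2.INTER_CUBIC)]))
cv2.imwrite("pics/v2.png",np.hstack([cv2.resize(a,(400,300)),cv2.resize(b,(400,300))]))
E
```

```text
scene stand [559.9 -32.7   0. ]
scene nut [506.9 -65.7 130. ]
scene piv [523.2  18.1 130. ]
scene end [485.8  81.8 130. ]
scene spray [518.  363.5   0. ]
scene timer [ 476.7 -352.9    0. ]
scene wax [ 591.5 -334.4    0. ]
top stand [549.6 -24.    0. ]
top tube [549.8 -25.1   0. ]
top nut [504.7 -65.3 130. ]
top piv [536.5  24.8 130. ]
top end [482.8  84.8 130. ]
top spray [518.1 365.    0. ]
top timer [ 475.2 -354.9    0. ]
top wax [ 592.7 -333.2    0. ]
0.9
```

View pics/v1.png

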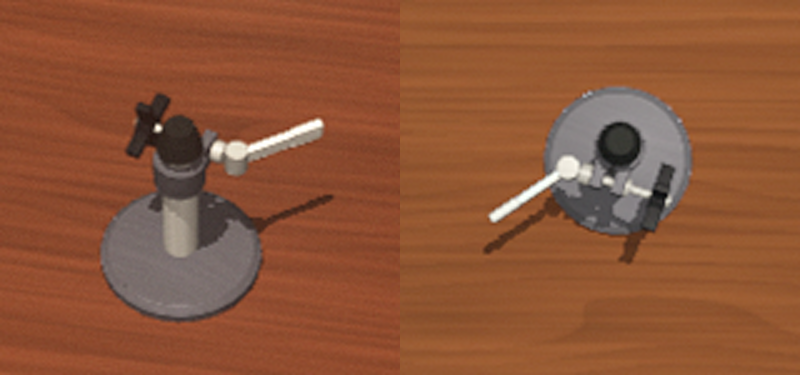

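View pics/v2.png

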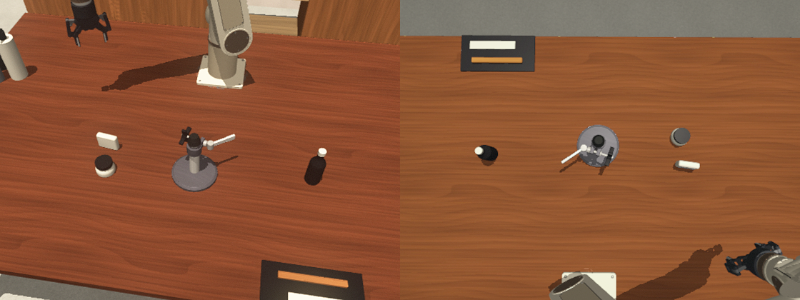

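```bash
cat >> h.py <<'E'
def cloud(c,d):
    i=camera_info(c); K=i["mtx"]; T=np.array(i["world_to_cam"]); R=T[:3,:3]; t=T[:3,3]
    r,q=np.mgrid[:420,:560]; P=np.stack([(q-K[0,2])/K[0,0]*d,(r-K[1,2])/K[1,1]*d,d],-1)
    return (P-t)@R
E
python3 - <<'E'
from h import *
for c in ["top","scene"]:
    d=np.load(f"pics/{c}0.npy"); W=cloud(c,d); W[d==0]=-9
    near=(abs(W[...,0]-.55)<.13)&(abs(W[...,1]+.02)<.16)
    def rep(n,lo,hi):
        m=near&(W[...,2]>lo)&(W[...,2]<hi); P=W[m][:,:2].astype(np.float32)
        if len(P)>5:
            print(c,n,len(P),"mean",np.round(P.mean(0)*1000,1),"encl",np.round(np.array(cv2.minEnclosingCircle(P)[0])*1000,1),round(cv2.minEnclosingCircle(P)[1]*1000,1))
        return W[m]
    print("table z",np.median(W[near&(W[...,2]<.008)&(W[...,2]>-.02)][:,2]))
    rep("disc",.012,.028); rep("cone",.175,.2)
    P=rep("mid",.115,.172); 
    rgb=cv2.imread(f"pics/{c}0.png")
    m=near&(W[...,2]>.118)&(W[...,2]<.15)&(rgb.min(-1)>130)
    L=W[m]; print(len(L)); 
    v=cv2.fitLine(L[L[:,1]>.03][:,:2].astype(np.float32),cv2.DIST_HUBER,0,.01,.01).ravel(); print("lever",v, np.degrees(np.arctan2(v[1],v[0])))
    L=L[L[:,1].argsort()]; print(np.round(L[-4:]*1000))
    m=near&(W[...,2]>.10)&(W[...,2]<.18)&(rgb.max(-1)<70)&(W[...,1]<-.045); N=W[m]; print("nut",len(N),N.mean(0),N.min(0),N.max(0))
    u=cv2.fitLine(N[:,:2].astype(np.float32),cv2.DIST_HUBER,0,.01,.01).ravel();print(u)
E
```

```text
table z 0.0004012463288802484
top disc 1743 mean [554.  -28.3] encl [550.5 -29.5] 77.4
top cone 173 mean [550.1 -29.3] encl [550.3 -28.6] 18.0
top mid 714 mean [517.4 -14.7] encl [507.4   5.2] 90.6
328
lever [ 0.5637877  -0.82591975  0.50223744  0.06127294] -55.681847
[[483.  88. 137.]
 [485.  90. 140.]
 [483.  90. 140.]
 [488.  91. 138.]]
nut 149 [ 0.50725937 -0.06451951  0.14281093] [ 0.47193709 -0.0797813   0.10014494] [ 0.56362389 -0.04500573  0.17814287]
[ 0.9633692  -0.26817867  0.50981474 -0.06779501]
table z -0.001213705866088707
scene disc 1950 mean [562.5 -29.7] encl [554.8 -32.3] 77.1
scene cone 161 mean [556.5 -30.2] encl [553.9 -29.8] 17.3
scene mid 1045 mean [534.6 -11.7] encl [508.2   4. ] 90.5
213
lever [ 0.5480369  -0.83645415  0.5039277   0.06076083] -56.76756
[[492.  89. 135.]
 [489.  89. 129.]
 [487.  90. 140.]
 [491.  90. 141.]]
nut 211 [ 0.5129029  -0.06542471  0.1379597 ] [ 0.47477937 -0.0811421   0.10069399] [ 0.56882062 -0.04585084  0.17430468]
[ 0.9826931  -0.18524109  0.51062983 -0.06692594]
```

```bash
python3 - <<'E'
import workcell; print([n for n in dir(workcell) if not n.startswith('__')], getattr(workcell,'tip_reach',None))
from h import *
from scipy.optimize import least_squares
obs=[("top",(218.4,292),(-34,-50,130)),("top",(206.8,257.2),(-34,40,135)),("scene",(190.9,259.3),(-34,-50,130)),("scene",(200.3,294.5),(-34,40,130))]
O=np.array([.5515,-.0293]); 
def tw(th,l,o=O):
    l=np.array(l)/1000.; c,s=np.cos(th),np.sin(th); return np.array([o[0]+c*l[0]-s*l[1],o[1]+s*l[0]+c*l[1],l[2]])
f=lambda p:np.concatenate([px(c,tw(p[0],l,p[1:]))-np.array(rc)[::-1] for c,rc,l in obs]+[(p[1:]-O)*500])
r=least_squares(f,[-.27,*O],loss="soft_l1"); print(r.x,np.degrees(r.x[0]),np.round(r.fun,1))
th=r.x[0];o=r.x[1:]
for c in["top","scene"]:
    d=np.load(f"pics/{c}0.npy"); W=cloud(c,d); rgb=cv2.imread(f"pics/{c}0.png")
    D=(W[...,:2]-o)*1000; X=np.cos(th)*D[...,0]+np.sin(th)*D[...,1]; Y=-np.sin(th)*D[...,0]+np.cos(th)*D[...,1]; Z=W[...,2]*1000
    m=(d>0)&(abs(Y+50)<14)&(abs(X+34)<45)&(abs(Z-130)<42)
    x,y,z=X[m]+34,Y[m],Z[m]-130; print(c,m.sum(),"y",np.percentile(y,[5,25,50,75,95]).round(1))
    rr=np.hypot(x,z); k=rr>15; a=np.degrees(np.arctan2(x[k],z[k])); print("hist",np.histogram(a,bins=np.arange(-180,181,15))[0].tolist())
    best=[]
    for t in range(-45,45):
        q=np.radians(t); u=x*np.cos(q)-z*np.sin(q); v=x*np.sin(q)+z*np.cos(q); best.append(np.mean(np.clip(np.minimum(abs(u),abs(v))-4.5,0,8)**2))
    print("nut deg",np.argmin(best)-45,min(best),np.sort(rr)[-5:])
    L=(d>0)&(abs(Z-130)<13)&(rgb.min(-1)>130)&(Y>55)
    v=cv2.fitLine(np.c_[X[L],Y[L]].astype(np.float32),cv2.DIST_HUBER,0,.01,.01).ravel(); v*=1 if v[1]>0 else -1
    an=np.degrees(np.arctan2(v[1],v[0])); print("lever ang",an,"off at pivot",np.cross(v[:2],[-34-v[2],40-v[3]]), "from means",np.degrees(np.arctan2(v[3]-40,v[2]+34)))
E
```

```text
['Unreachable', 'camera', 'camera_info', 'get_obs', 'job_done', 'search_frame', 'spot_point', 'tip_reach'] 0.014
[-0.29090122  0.55161111 -0.02886823] -16.66741241056275 [ 0.7  0.  -0.7  0.4 -0.4 -0.8  0.1  2.5  0.1  0.2]
top 189 y [-57.1 -53.7 -49.6 -45.5 -42.2]
hist [0, 1, 0, 0, 0, 0, 5, 40, 8, 1, 0, 9, 25, 3, 0, 0, 2, 7, 33, 0, 0, 0, 0, 0]
nut deg 13 2.5321571167207817 [35.76552886 35.92183578 36.40270656 37.95239726 39.06431866]
lever ang 134.62022 off at pivot -2.5091324 from means -46.284115
scene 237 y [-57.6 -53.5 -48.8 -45.8 -43.3]
hist [9, 2, 0, 0, 0, 0, 10, 32, 4, 0, 0, 0, 18, 25, 1, 0, 0, 6, 41, 8, 0, 0, 0, 0]
nut deg 14 0.7326339727571469 [34.04948514 34.3688543  35.29197455 35.35060052 36.68282798]
lever ang 101.00135 off at pivot 86.79068 from means -59.112564<stdin>:23: DeprecationWarning: Arrays of 2-dimensional vectors are deprecated. Use arrays of 3-dimensional vectors instead. (deprecated in NumPy 2.0)
```

Call:
{"op": "arm_command", "data": {"translation": [[0,0,0]], "turn": [-0.1], "hand": [1]}}

```text
clock: 0.98
eef_pos: [0.2147, -0.4516, 0.2453]
tool_rot: [0.963, 0.269, -0.0, 0.0]
ft_force: [-0.7, -0.5, -0.2]
grip_width: 0.0755
```

```bash
python3 -c "
from workcell import *
print(get_obs())"
```

```text
{'clock': 0.9833, 'joint_pos': array([-1.12701034e+00,  2.40564733e-01,  5.03194545e-03,  1.33523162e+00,
       -2.92178793e-05,  1.46920170e+00]), 'joint_vel': array([ 1.78880782e-04,  5.37959185e-04,  1.92436954e-04, -4.46018128e-04,
       -2.38080003e-04, -1.29044834e+00]), 'tau': array([-4.63930657e-03, -3.72222662e+01,  2.52694416e+01,  1.71909080e-03,
       -1.27670710e-04,  1.62126694e+00]), 'eef_pos': array([ 0.21467418, -0.45157187,  0.24533632]), 'tool_rot': array([ 9.63049820e-01,  2.69323307e-01, -1.16785699e-05,  1.82124517e-05]), 'ft_force': array([-0.69942864, -0.52496655, -0.17634721]), 'ft_torque': array([ 0.0198959 ,  0.053305  , -0.03937014]), 'grip_width': 0.07549674510871775}
```

Call:
{"op": "arm_command", "data": {"translation": [[0,0,0],[0,0,0],[0,0,0],[0,0,0],[0,0,0]], "turn": [-0.12,-0.24,-0.36,-0.48,-0.58], "hand": [1,1,1,1,1]}}

```text
clock: 1.4
eef_pos: [0.2147, -0.4516, 0.2453]
tool_rot: [0.845, 0.535, -0.0, -0.0]
ft_force: [0.3, 1.0, -0.2]
grip_width: 0.0128
```

Call:
{"op": "arm_command", "data": {"translation": [[0,0,0],[0,0,0],[0,0,0],[0,0,0],[0,0,0]], "turn": [-0.12,-0.24,-0.36,-0.48,-0.58], "hand": [1,1,1,1,1]}}

```text
clock: 1.82
eef_pos: [0.2147, -0.4516, 0.2453]
tool_rot: [0.656, 0.754, -0.0, -0.0]
ft_force: [0.2, -0.4, 0.3]
grip_width: 0.0001
```

Call:
{"op": "arm_command", "data": {"translation": [[0,0,0],[0,0,0],[0,0,0],[0,0,0],[0,0,0]], "turn": [-0.12,-0.24,-0.36,-0.48,-0.58], "hand": [1,1,1,1,1]}}

```text
clock: 2.23
eef_pos: [0.2147, -0.4516, 0.2453]
tool_rot: [0.413, 0.911, -0.0, 0.0]
ft_force: [-0.1, -0.4, -0.2]
grip_width: 0.0001
```

Call:
{"op": "arm_command", "data": {"translation": [[0,0,0],[0,0,0],[0,0,0],[0,0,0],[0,0,0]], "turn": [-0.12,-0.24,-0.36,-0.48,-0.57], "hand": [1,1,1,1,1]}}

```text
clock: 2.65
eef_pos: [0.2147, -0.4516, 0.2453]
tool_rot: [0.141, 0.99, 0.0, 0.0]
ft_force: [0.4, -0.3, -0.1]
grip_width: 0.0001
```

```bash
cat >> h.py <<'E'
TH=-.2909; O=np.array([551.6,-28.9]); c_,s_=np.cos(TH),np.sin(TH)
def st():  # TCP in stand frame mm (z = fingertip)
    p=get_obs()["eef_pos"]*1000; d=p[:2]-O
    return np.array([c_*d[0]+s_*d[1],-s_*d[0]+c_*d[1],p[2]-14])
def mv(x,y,z,frm=None):  # tool-axis shift in cm to stand point with tip height z
    o=get_obs(); q=o["tool_rot"]; a=2*np.arctan2(q[1],q[0]); s=st() if frm is None else frm
    e=np.array([x,y])-s[:2]; w=np.array([c_*e[0]-s_*e[1],s_*e[0]+c_*e[1]])
    ca,sa=np.cos(a),np.sin(a)
    return np.round([(w[0]*ca+w[1]*sa)/10,(w[0]*sa-w[1]*ca)/10,(s[2]-z)/10],2), round(np.degrees(a-TH),2)
def lev(v,R=60,m=0.):  # finger centre for lever value v
    f=np.radians(149)-v; h=4.5+11*abs(np.sin(f))+14.5*abs(np.cos(f))+m
    return np.round([-34+R*np.cos(f)-h*np.sin(f),40+R*np.sin(f)+h*np.cos(f)],1)
E
python3 - <<'E'
from h import *
print(st(),get_obs()["clock"],get_obs()["grip_width"],get_obs()["ft_force"])
x,y=lev(0.12,60,8); print(x,y,mv(x,y,231))
for v in np.arange(0.1,2.61,.25): print(round(v,2),lev(v))
E
```

```text
[-201.52956739 -501.52471419  231.30743483] 2.65 0.00010448707289563306 [ 0.35563194 -0.28895007 -0.11636161]
-100.2 52.6 (array([-1.061e+01,  5.532e+01,  3.000e-02]), np.float64(180.49))
0.1 [-95.7  57.7]
0.35 [-89.   72.7]
0.6 [-77.7  86. ]
0.85 [-62.4  95.8]
1.1 [-46.2 101. ]
1.35 [-33.6 103.1]
1.6 [-19.8 102.2]
1.85 [-5.5 97.5]
2.1 [ 7.8 88.5]
2.35 [18.9 75.5]
2.6 [26. 59.]
```

Call:
{"op": "arm_command", "data": {"translation": [[-0.7,3.7,0],[-1.4,7.4,0],[-2.1,11.1,0],[-2.8,14.8,0],[-3.5,18.4,0]], "turn": [0,0,0,0,0], "hand": [1,1,1,1,1]}}

```text
clock: 3.07
eef_pos: [0.3008, -0.2835, 0.2454]
tool_rot: [0.144, 0.99, -0.0, 0.0]
ft_force: [2.1, -1.0, -0.3]
grip_width: -0.0001
```

Call:
{"op": "arm_command", "data": {"translation": [[-0.7,3.7,0],[-1.4,7.4,0],[-2.1,11.1,0],[-2.8,14.8,0],[-3.5,18.4,0]], "turn": [0,0,0,0,0], "hand": [1,1,1,1,1]}}

```text
clock: 3.48
eef_pos: [0.3868, -0.1168, 0.2457]
tool_rot: [0.143, 0.99, -0.0, 0.0]
ft_force: [1.9, -1.0, 0.2]
grip_width: -0.0003
```

Call:
{"op": "arm_command", "data": {"translation": [[-0.7,3.7,0],[-1.4,7.4,0],[-2.1,11.1,0],[-2.8,14.8,0],[-3.6,18.4,0]], "turn": [0,0,0,0,0], "hand": [1,1,1,1,1]}}

```text
clock: 3.9
eef_pos: [0.4735, 0.0497, 0.2455]
tool_rot: [0.143, 0.99, 0.0, 0.0]
ft_force: [0.8, -1.5, 0.5]
grip_width: -0.0
```

```bash
python3 - <<'E'
from h import *
o=get_obs(); print(st(),o["joint_pos"].round(2))
print(mv(-100.2,52.6,127))
for c in ["top","scene"]:
    p,d=camera(c); np.save(f"pics/{c}1.npy",d); cv2.imwrite(f"pics/{c}1.png",cv2.cvtColor(p,cv2.COLOR_RGB2BGR))
a=cv2.imread("pics/scene1.png"); b=cv2.imread("pics/top1.png")
cv2.imwrite("pics/v3.png",np.hstack([cv2.resize(a[100:280,220:412],(400,375),interpolation=cv2.INTER_CUBIC),cv2.resize(b[130:310,158:350],(400,375),interpolation=cv2.INTER_CUBIC)]))
E
```

```text
[-97.40470277  52.88058375 231.50902986] [ 0.1   0.19 -0.06  1.32 -0.    0.39]
(array([ 0.28, -0.03, 10.45]), np.float64(180.21))
```

View pics/v3.png

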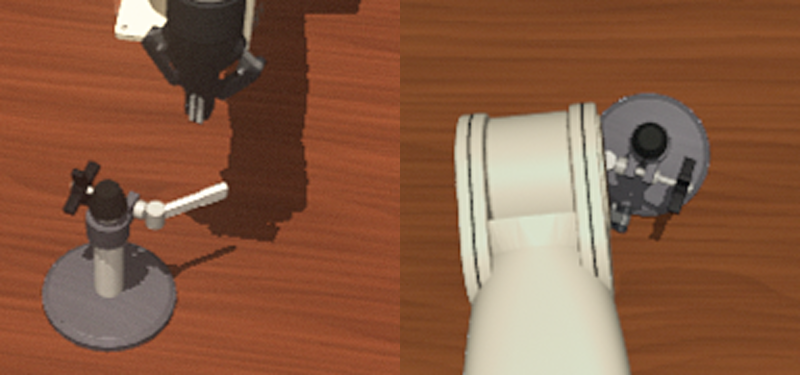

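Call:
{"op": "arm_command", "data": {"translation": [[0.2,0,3],[0.3,0,6],[0.3,0,9],[0.3,0,10.4],[0.3,0,10.4]], "turn": [0,0,0,0,0], "hand": [1,1,1,1,1]}}

```text
clock: 4.42
eef_pos: [0.4668, 0.0476, 0.1378]
tool_rot: [0.144, 0.99, -0.001, -0.004]
ft_force: [-1.2, 0.4, 0.1]
grip_width: -0.0002
```

Call:
{"op": "arm_command", "data": {"translation": [[-0.2,0.4,0],[-0.4,0.8,0],[-0.7,1.2,0],[-0.9,1.6,0],[-1.1,2.0,0]], "turn": [0,0,0,0,0], "hand": [1,1,1,1,1]}}

```text
clock: 4.83
eef_pos: [0.4876, 0.0649, 0.1424]
tool_rot: [0.143, 0.99, 0.0, 0.001]
ft_force: [-0.6, -1.1, 0.5]
grip_width: 0.0001
```

Call:
{"op": "arm_command", "data": {"translation": [[-0.2,0.3,0],[-0.4,0.6,0],[-0.7,0.85,0],[-0.9,1.1,0],[-1.13,1.33,0]], "turn": [0,0,0,0,0], "hand": [1,1,1,1,1]}}

```text
clock: 5.25
eef_pos: [0.5011, 0.0743, 0.1412]
tool_rot: [0.143, 0.99, -0.0, -0.0]
ft_force: [0.0, 0.4, -0.1]
grip_width: 0.0001
```

Call:
{"op": "arm_command", "data": {"translation": [[-0.3,0.22,0],[-0.6,0.44,0],[-0.9,0.64,0],[-1.2,0.82,0],[-1.53,0.98,0]], "turn": [0,0,0,0,0], "hand": [1,1,1,1,1]}}

```text
clock: 5.67
eef_pos: [0.5187, 0.0792, 0.1412]
tool_rot: [0.143, 0.99, 0.0, -0.0]
ft_force: [-0.7, 0.1, -0.2]
grip_width: -0.0002
```

Call:
{"op": "arm_command", "data": {"translation": [[-0.3,0.12,0],[-0.6,0.24,0],[-0.9,0.34,0],[-1.3,0.44,0],[-1.62,0.52,0]], "turn": [0,0,0,0,0], "hand": [1,1,1,1,1]}}

```text
clock: 6.08
eef_pos: [0.5358, 0.0795, 0.1413]
tool_rot: [0.143, 0.99, -0.0, -0.0]
ft_force: [-0.3, 0.0, 0.1]
grip_width: 0.0003
```

```bash
cat >> h.py <<'E'
def look(tag):
    for c in ["scene","top"]:
        p,d=camera(c); rgb=cv2.cvtColor(p,cv2.COLOR_RGB2BGR); cv2.imwrite(f"pics/{c}{tag}.png",rgb); W=cloud(c,d)
        D=W[...,:2]*1000-O; X=c_*D[...,0]+s_*D[...,1]; Y=-s_*D[...,0]+c_*D[...,1]; Z=W[...,2]*1000
        m=(d>0)&(abs(Y+50)<14)&(abs(X+34)<42)&(abs(Z-130)<40)&(rgb.max(-1)<90); x,z=X[m]+34,Z[m]-130; b=[]
        for t in range(-45,45):
            q=np.radians(t); u=x*np.cos(q)-z*np.sin(q); v=x*np.sin(q)+z*np.cos(q); b.append(np.mean(np.clip(np.minimum(abs(u),abs(v))-4.5,0,8)**2))
        rr=np.hypot(X+34,Y-40); L=(d>0)&(abs(Z-130)<14)&(rgb.min(-1)>120)&(rr>25)&(rr<95)&(np.hypot(X,Y)>27)
        f=np.degrees(np.arctan2(Y[L]-40,X[L]+34)); k=np.median(f) if L.sum() else np.nan
        print(c,"nut",m.sum(),np.argmin(b)-45,round(min(b),1),"lever n",L.sum(),"value",round(np.radians(149-k),3),"spread",np.percentile(f,[10,90]).round(1) if L.sum() else 0)
E
python3 - <<'E'
from h import *
print(st(),get_obs()["ft_force"],get_obs()["clock"]); look(2)
E
```

```text
[-46.21926305  99.33295865 127.28966753] [-0.28997669  0.04184954  0.09820794] 6.0833
scene nut 209 13 0.8 lever n 194 value 1.158 spread [77.7 88.1]
top nut 168 14 3.2 lever n 63 value 4.184 spread [-94.6 -85.4]
```

Call:
{"op": "arm_command", "data": {"translation": [[-0.3,0.05,0],[-0.6,0.1,0],[-0.6,0.1,0]], "turn": [0,0,0], "hand": [1,1,1]}}

```text
clock: 6.43
eef_pos: [0.542, 0.0787, 0.1413]
tool_rot: [0.144, 0.99, 0.0, 0.0]
ft_force: [0.7, 0.8, -0.7]
grip_width: -0.0
```

Call:
{"op": "arm_command", "data": {"translation": [[-0.3,0.05,0],[-0.66,0.1,0],[-0.66,0.1,0]], "turn": [0,0,0], "hand": [1,1,1]}}

```text
clock: 6.68
eef_pos: [0.5489, 0.0779, 0.1414]
tool_rot: [0.143, 0.99, 0.0, 0.0]
ft_force: [-0.7, -0.1, 0.2]
grip_width: -0.0004
```

Call:
{"op": "arm_command", "data": {"translation": [[-0.35,0,0],[-0.7,0,0],[-0.7,0,0]], "turn": [0,0,0], "hand": [1,1,1]}}

```text
clock: 6.93
eef_pos: [0.5556, 0.0758, 0.1413]
tool_rot: [0.144, 0.99, 0.0, 0.0]
ft_force: [0.2, 0.5, 0.4]
grip_width: 0.0002
```

Call:
{"op": "arm_command", "data": {"translation": [[-0.35,-0.05,0],[-0.68,-0.09,0],[-0.68,-0.09,0]], "turn": [0,0,0], "hand": [1,1,1]}}

```text
clock: 7.18
eef_pos: [0.5618, 0.0728, 0.1413]
tool_rot: [0.144, 0.99, 0.0, 0.0]
ft_force: [-1.0, 0.4, 0.2]
grip_width: -0.0002
```

Call:
{"op": "arm_command", "data": {"translation": [[-0.35,-0.1,0],[-0.71,-0.2,0],[-0.71,-0.2,0]], "turn": [0,0,0], "hand": [1,1,1]}}

```text
clock: 7.43
eef_pos: [0.568, 0.0688, 0.1413]
tool_rot: [0.144, 0.99, -0.0, 0.0]
ft_force: [-0.1, 0.6, 0.6]
grip_width: -0.0002
```

Call:
{"op": "arm_command", "data": {"translation": [[-0.35,-0.13,0],[-0.71,-0.27,0],[-0.71,-0.27,0]], "turn": [0,0,0], "hand": [1,1,1]}}

```text
clock: 7.68
eef_pos: [0.5737, 0.064, 0.1412]
tool_rot: [0.144, 0.99, -0.0, 0.0]
ft_force: [-0.3, -1.2, 0.4]
grip_width: 0.0001
```

```bash
python3 - <<'E'
from h import *
print(st(),get_obs()["ft_force"],get_obs()["clock"]); look(3)
a=cv2.imread("pics/scene3.png"); b=cv2.imread("pics/top3.png")
cv2.imwrite("pics/v4.png",np.hstack([cv2.resize(a[120:270,220:380],(400,375),interpolation=cv2.INTER_CUBIC),cv2.resize(b[140:290,190:350],(400,375),interpolation=cv2.INTER_CUBIC)]))
E
```

```text
[ -5.45425854  95.29022452 127.20744014] [-0.26136051 -1.20247708  0.42218226] 7.6833
scene nut 210 13 0.8 lever n 110 value 1.839 spread [39.4 48.3]
top nut 169 13 2.9 lever n 59 value 4.175 spread [-94. -85.]
```

View pics/v4.png

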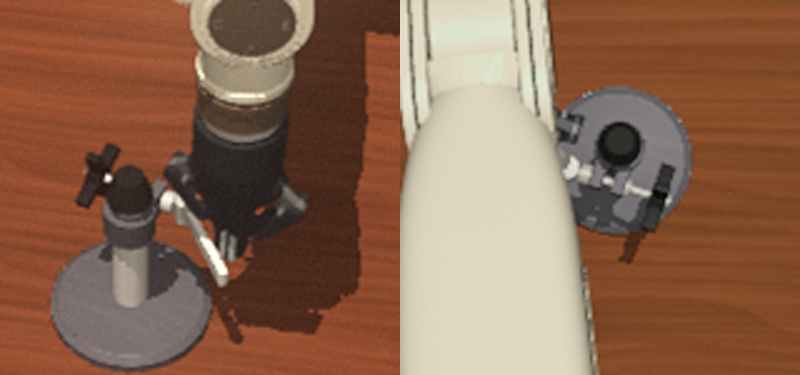

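Call:
{"op": "arm_command", "data": {"translation": [[0,1,0],[0,1,-3],[0,1,-6],[0,1,-9],[0,1,-10]], "turn": [0,0,0,0,0], "hand": [1,1,1,1,1]}}

```text
clock: 8.2
eef_pos: [0.5785, 0.0753, 0.2466]
tool_rot: [0.143, 0.99, 0.001, 0.004]
ft_force: [0.0, 0.6, 1.1]
grip_width: 0.0003
```

Call:
{"op": "arm_command", "data": {"translation": [[1,-3.5,0],[2,-7,0],[3,-10.5,0],[4.2,-14,0],[4.2,-15.5,0]], "turn": [0,0,0,0,0], "hand": [1,1,1,1,1]}}

```text
clock: 8.62
eef_pos: [0.489, -0.0644, 0.2412]
tool_rot: [0.144, 0.99, -0.001, -0.001]
ft_force: [0.2, -0.6, -0.5]
grip_width: 0.0002
```

Call:
{"op": "arm_command", "data": {"translation": [[0,0,0],[0,0,0]], "turn": [0,0], "hand": [1,1]}}

```text
clock: 8.78
eef_pos: [0.492, -0.0628, 0.2414]
tool_rot: [0.144, 0.99, 0.0, 0.0]
ft_force: [0.1, -0.1, 0.4]
grip_width: 0.0002
```

```bash
python3 - <<'E'
from h import *
print(st(),get_obs()["ft_force"],get_obs()["clock"],mv(-48,-50,152)); look(4)
E
```

```text
[-47.35424163 -49.51444005 227.3844568 ] [ 0.10142015 -0.0534961   0.41025388] 8.7833 (array([ 0.06, -0.05,  7.54]), np.float64(180.09))
scene nut 210 14 0.8 lever n 109 value 1.845 spread [37.5 46.7]
top nut 0 -45 nan lever n 84 value 1.803 spread [42.4 48.8]
  return _methods._mean(a, axis=axis, dtype=dtype,
  ret = ret.dtype.type(ret / rcount)
```

Call:
{"op": "arm_command", "data": {"translation": [[0.1,-0.05,3],[0.1,-0.05,6],[0.1,-0.05,7.5],[0.1,-0.05,7.5]], "turn": [0,0,0,0], "hand": [1,1,1,1]}}

```text
clock: 9.22
eef_pos: [0.4886, -0.0611, 0.1623]
tool_rot: [0.142, 0.99, 0.0, -0.004]
ft_force: [-0.9, -0.4, -0.4]
grip_width: 0.0003
```

Call:
{"op": "arm_command", "data": {"translation": [[-0.35,0,-0.1],[-0.7,0,-0.2],[-1.05,0,-0.3],[-1.36,0,-0.4],[-1.7,0,-0.3]], "turn": [0,0,0,0,0], "hand": [1,1,1,1,1]}}

```text
clock: 9.63
eef_pos: [0.5017, -0.0653, 0.1681]
tool_rot: [0.143, 0.99, 0.001, -0.007]
ft_force: [-12.7, 5.4, -1.2]
grip_width: -0.0003
```

```bash
python3 - <<'E'
from h import *
print(st(),get_obs()["ft_force"],get_obs()["clock"]); look(5)
E
```

```text
[-37.35206425 -49.13940486 154.13132866] [-12.66897654   5.37494496  -1.18858902] 9.6333
scene nut 183 19 3.9 lever n 107 value 1.85 spread [38.6 46.7]
top nut 0 -45 nan lever n 85 value 1.803 spread [42.3 49. ]
  return _methods._mean(a, axis=axis, dtype=dtype,
  ret = ret.dtype.type(ret / rcount)
```

Call:
{"op": "arm_command", "data": {"translation": [[-0.4,0,0.1],[-0.75,0,0.4],[-0.75,0,0.55],[-1.06,0,0.96],[-1.06,0,0.96]], "turn": [0,0,0,0,0], "hand": [1,1,1,1,1]}}

```text
clock: 10.15
eef_pos: [0.5146, -0.0693, 0.1605]
tool_rot: [0.143, 0.99, 0.001, -0.003]
ft_force: [-9.6, 2.1, 4.5]
grip_width: -0.0002
```

```bash
python3 -W ignore - <<'E'
from h import *
print(st(),get_obs()["ft_force"],get_obs()["clock"]); look(6)
E
```

```text
[-23.87195833 -49.2994509  146.45045504] [-9.60892896  2.1389594   4.50870804] 10.15
scene nut 155 -41 12.4 lever n 113 value 1.774 spread [44.1 51.2]
top nut 0 -45 nan lever n 79 value 1.705 spread [47.9 54.2]
```

Call:
{"op": "arm_command", "data": {"translation": [[-0.1,0,0.2],[-0.2,0,0.4],[-0.3,0,0.6],[-0.3,0,0.7],[-0.3,0,0.7]], "turn": [0,0,0,0,0], "hand": [1,1,1,1,1]}}

```text
clock: 10.67
eef_pos: [0.519, -0.0705, 0.155]
tool_rot: [0.143, 0.99, 0.0, -0.001]
ft_force: [-9.1, 1.9, 7.0]
grip_width: 0.0001
```

```bash
python3 -W ignore - <<'E'
from h import *
print(st(),get_obs()["ft_force"],get_obs()["clock"]); look(7)
a=cv2.imread("pics/scene7.png"); b=cv2.imread("pics/top7.png")
cv2.imwrite("pics/v5.png",np.hstack([cv2.resize(a[130:250,210:338],(400,375),interpolation=cv2.INTER_CUBIC),cv2.resize(b[150:270,200:328],(400,375),interpolation=cv2.INTER_CUBIC)]))
E
```

```text
[-19.32856027 -49.24516608 140.9903361 ] [-9.13076875  1.93085241  6.95539157] 10.6667
scene nut 138 -26 20.3 lever n 134 value 1.631 spread [51.2 59.5]
top nut 0 -45 nan lever n 81 value 1.559 spread [56.3 62.5]
```

View pics/v5.png

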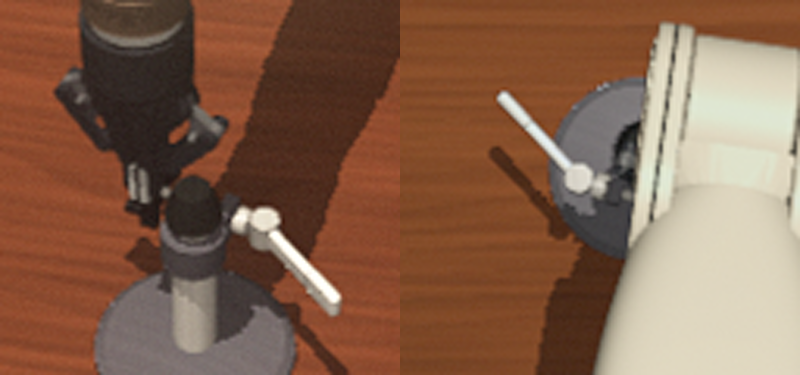

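Call:
{"op": "arm_command", "data": {"translation": [[-0.1,0,-2],[0,0,-4],[0,0,-4],[2.3,0,-4],[4.55,0,-4]], "turn": [0,0,0,0,0], "hand": [1,1,1,1,1]}}

```text
clock: 11.18
eef_pos: [0.4787, -0.0584, 0.1945]
tool_rot: [0.143, 0.99, 0.0, 0.002]
ft_force: [-0.7, 0.2, 0.1]
grip_width: 0.0001
```

Call:
{"op": "arm_command", "data": {"translation": [[0,0,0],[0,0,0]], "turn": [0,0], "hand": [1,1]}}

```text
clock: 11.35
eef_pos: [0.4772, -0.0582, 0.1942]
tool_rot: [0.143, 0.99, 0.0, 0.002]
ft_force: [0.7, 1.0, 0.2]
grip_width: -0.0007
```

```bash
python3 -W ignore - <<'E'
from h import *
print(st(),get_obs()["ft_force"],get_obs()["clock"],mv(-63,-50,150)); look(8)
E
```

```text
[-62.89372125 -49.40230524 180.20433663] [0.74792061 1.00964085 0.2368948 ] 11.35 (array([ 0.01, -0.06,  3.02]), np.float64(180.23))
scene nut 214 -15 0.6 lever n 144 value 1.618 spread [51.  60.3]
top nut 0 -45 nan lever n 80 value 1.559 spread [56.4 62.7]
```

Call:
{"op": "arm_command", "data": {"translation": [[0,0,1.5],[0,0,3],[0,0,3]], "turn": [0,0,0], "hand": [1,1,1]}}

```text
clock: 11.7
eef_pos: [0.4761, -0.0585, 0.1606]
tool_rot: [0.143, 0.99, -0.0, -0.002]
ft_force: [-0.4, 0.2, -0.7]
grip_width: 0.0002
```

Call:
{"op": "arm_command", "data": {"translation": [[-0.6,0,0],[-1.2,0,-0.1],[-1.8,0,-0.2],[-2.3,0,-0.4],[-2.7,0,-0.5]], "turn": [0,0,0,0,0], "hand": [1,1,1,1,1]}}

```text
clock: 12.12
eef_pos: [0.4954, -0.0646, 0.165]
tool_rot: [0.143, 0.99, 0.001, -0.009]
ft_force: [-14.7, 4.7, -4.6]
grip_width: 0.0002
```

Call:
{"op": "arm_command", "data": {"translation": [[-0.5,0,0],[-0.9,0,0.1],[-1.2,0,0.3],[-1.25,0,0.55],[-1.25,0,0.55]], "turn": [0,0,0,0,0], "hand": [1,1,1,1,1]}}

```text
clock: 12.53
eef_pos: [0.5096, -0.0687, 0.1611]
tool_rot: [0.143, 0.99, 0.001, -0.006]
ft_force: [-11.3, 3.0, 3.8]
grip_width: -0.0003
```

```bash
python3 -W ignore - <<'E'
from h import *
print(st(),get_obs()["ft_force"],get_obs()["clock"]); look(9)
E
```

```text
[-28.83407519 -50.14185776 147.08315936] [-11.33536117   3.02556342   3.75095437] 12.5333
scene nut 162 40 10.4 lever n 173 value 1.204 spread [76.  84.8]
top nut 0 -45 nan lever n 84 value 1.143 spread [80.4 86.8]
```

```bash
python3 -W ignore - <<'E'
from h import *
for c in["top","scene"]:
    d=np.load(f"pics/{c}0.npy"); W=cloud(c,d)*1000; rgb=cv2.imread(f"pics/{c}0.png")
    def S(th):
        D=W[...,:2]-O; return np.cos(th)*D[...,0]+np.sin(th)*D[...,1],-np.sin(th)*D[...,0]+np.cos(th)*D[...,1],W[...,2]
    X,Y,Z=S(TH); m=(d>0)&(abs(Y+50)<13)&(abs(X+34)<40)&(abs(Z-130)<40)&(rgb.max(-1)<90)
    P=[]
    for t in np.radians(np.arange(-28,-6,1)):
        x,y,z=S(t); P.append(np.subtract(*np.percentile(y[m],[92,8])))
    print(c,"yaw by nut thickness",-28+np.argmin(P),np.round(P,1).tolist(), "nut centre",X[m].mean().round(1),Y[m].mean().round(1))
    w=(d>0)&(rgb.min(-1)>120)&(abs(Z-132)<15)
    k=w&(np.hypot(X+34,Y-40)<9); print("knob",k.sum(),X[k].mean().round(1),Y[k].mean().round(1))
    rr=np.hypot(X+34,Y-40); L=w&(rr>25)&(rr<95)&(Y>40)
    print("lever0 value",np.radians(149-np.median(np.degrees(np.arctan2(Y[L]-40,X[L]+34)))).round(3))
    v=cv2.fitLine(np.c_[X[L],Y[L]].astype(np.float32),cv2.DIST_HUBER,0,.01,.01).ravel(); print("dir value",np.radians(149)-np.arctan2(abs(v[1]),-abs(v[0])))
E
```

```text
top yaw by nut thickness -20 [14.5, 14.0, 13.6, 13.3, 12.9, 12.4, 12.2, 11.8, 11.7, 12.0, 11.9, 11.9, 12.2, 12.4, 12.8, 13.2, 13.8, 14.3, 14.6, 15.1, 15.7, 16.3] nut centre -37.0 -49.9
knob 43 -34.0 40.1
lever0 value 0.145
dir value 0.1444148492349786
scene yaw by nut thickness -19 [13.7, 13.5, 13.2, 12.9, 12.7, 12.0, 11.6, 11.5, 11.6, 11.3, 11.5, 11.6, 11.8, 12.0, 12.1, 12.7, 12.9, 13.6, 14.1, 14.4, 14.8, 15.4] nut centre -30.1 -49.3
knob 40 -33.2 40.5
lever0 value 0.189
dir value 0.1574141454233331
```

Call:
{"op": "arm_command", "data": {"translation": [[-0.1,0,0.2],[-0.2,0,0.35],[-0.3,0,0.5],[-0.3,0,0.5],[-0.3,0,0.5]], "turn": [0,0,0,0,0], "hand": [1,1,1,1,1]}}

```text
clock: 13.05
eef_pos: [0.5139, -0.0699, 0.1576]
tool_rot: [0.143, 0.99, 0.0, -0.004]
ft_force: [-11.4, 2.5, 6.3]
grip_width: 0.0
```

```bash
python3 -W ignore - <<'E'
from h import *
print(st(),get_obs()["ft_force"],get_obs()["clock"]); look(10)
E
```

```text
[-24.40344668 -50.06025016 143.57173698] [-11.3837447    2.49539598   6.32153111] 13.05
scene nut 169 -33 15.6 lever n 179 value 1.12 spread [80.4 89.2]
top nut 0 -45 nan lever n 78 value 1.06 spread [84.9 91.2]
```

Call:
{"op": "arm_command", "data": {"translation": [[0,0,-2],[0,0,-4],[0,0,-6.5],[0,0,-8.6],[0,0,-8.6]], "turn": [0,0,0,0,0], "hand": [1,1,1,1,1]}}

```text
clock: 13.57
eef_pos: [0.5212, -0.0712, 0.2494]
tool_rot: [0.143, 0.99, 0.0, 0.006]
ft_force: [0.6, -0.8, -0.1]
grip_width: 0.0001
```

Call:
{"op": "arm_command", "data": {"translation": [[2,3.5,0],[4,7,0],[6,10.5,0],[6,14,0],[5.3,14.2,0]], "turn": [0,0,0,0,0], "hand": [1,1,1,1,1]}}

```text
clock: 13.98
eef_pos: [0.5075, 0.086, 0.244]
tool_rot: [0.14, 0.99, 0.002, 0.001]
ft_force: [0.9, -0.1, 0.4]
grip_width: 0.0001
```

```bash
python3 -W ignore - <<'E'
from h import *
print(st(),get_obs()["ft_force"],get_obs()["clock"]); look(11)
x,y=lev(.75,60,5); print(x,y,mv(x,y,127))
for v in np.arange(.9,1.6,.1): print(round(v,2),lev(v))
a=cv2.imread("pics/scene11.png"); b=cv2.imread("pics/top11.png")
cv2.imwrite("pics/v6.png",np.hstack([cv2.resize(a[130:250,230:358],(400,375),interpolation=cv2.INTER_CUBIC),cv2.resize(b[150:270,200:328],(400,375),interpolation=cv2.INTER_CUBIC)]))
E
```

```text
[-75.20015355  97.40077415 229.98880676] [ 0.9017847  -0.13677586  0.41482431] 13.9833
scene nut 212 -25 0.6 lever n 184 value 1.12 spread [80.  89.1]
top nut 166 -26 2.8 lever n 77 value 4.138 spread [-92.1  89.9]
-73.7 91.0 (array([ 0.05, -0.28, 10.25]), np.float64(180.35))
0.9 [-58.9  97.3]
1.0 [-51.7  99.5]
1.1 [-46.2 101. ]
1.2 [-41.4 102.1]
1.3 [-36.3 102.9]
1.4 [-30.9 103.2]
1.5 [-25.4 102.9]
```

View pics/v6.png

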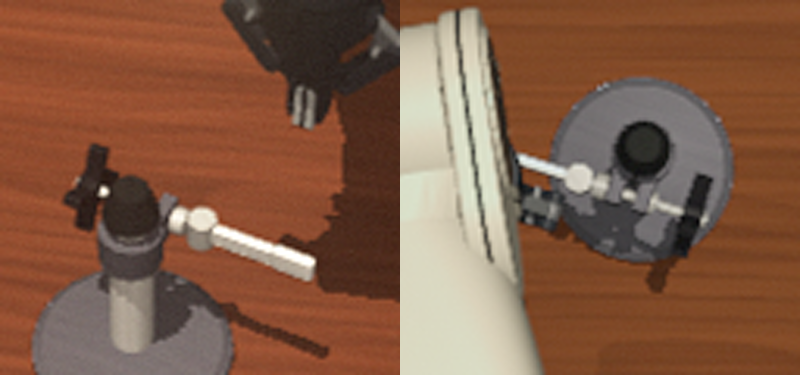

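Call:
{"op": "arm_command", "data": {"translation": [[0,-0.3,3.5],[0,-0.3,7],[0,-0.3,10.2],[0,-0.3,10.2],[0,-0.3,10.2]], "turn": [0,0,0,0,0], "hand": [1,1,1,1,1]}}

```text
clock: 14.5
eef_pos: [0.5047, 0.0763, 0.1401]
tool_rot: [0.144, 0.99, -0.001, -0.002]
ft_force: [0.4, 0.2, 1.0]
grip_width: -0.0003
```

Call:
{"op": "arm_command", "data": {"translation": [[-0.5,0.2,0],[-1.1,0.42,0],[-1.6,0.65,0],[-2.0,0.85,0],[-2.0,0.85,0]], "turn": [0,0,0,0,0], "hand": [1,1,1,1,1]}}

```text
clock: 14.92
eef_pos: [0.5296, 0.0805, 0.1424]
tool_rot: [0.143, 0.99, 0.001, 0.002]
ft_force: [-0.1, 0.5, -0.3]
grip_width: -0.0
```

```bash
cat >> h.py <<'E'
def stat(tag):
    F=[]; V=[]
    look(tag)
    for _ in range(3):
        camera("top"); o=get_obs(); F.append(o["ft_force"][:2])
    f=np.mean(F,0); print(st().round(1),"F stand",np.round([c_*f[0]+s_*f[1],-s_*f[0]+c_*f[1]],1),o["clock"])
E
python3 -W ignore - <<'E'
from h import *
stat(12)
E
```

```text
scene nut 213 -25 0.8 lever n 194 value 1.112 spread [79.9 90.5]
top nut 161 -25 3.0 lever n 68 value 4.172 spread [-95.2 -32.9]
[-54.7  97.6 127.2] F stand [0.2 0.3] 15.1667
```

Call:
{"op": "arm_command", "data": {"translation": [[-0.2,0.05,0],[-0.4,0.1,0],[-0.4,0.1,0],[-0.4,0.1,0]], "turn": [0,0,0,0], "hand": [1,1,1,1]}}

```text
clock: 15.5
eef_pos: [0.5317, 0.08, 0.1412]
tool_rot: [0.143, 0.99, 0.0, -0.0]
ft_force: [-0.0, 0.2, 0.5]
grip_width: -0.0001
```

```bash
python3 -W ignore - <<'E'
from h import *
stat(13)
E
```

```text
scene nut 213 -25 0.7 lever n 198 value 1.117 spread [80.5 90.8]
top nut 163 -25 3.4 lever n 65 value 4.169 spread [-93.5 -81.5]
[-50.5  98.6 127.2] F stand [-0.3  0.1] 15.75
```

Call:
{"op": "arm_command", "data": {"translation": [[-0.2,0.05,0],[-0.4,0.1,0],[-0.4,0.1,0],[-0.4,0.1,0]], "turn": [0,0,0,0], "hand": [1,1,1,1]}}

```text
clock: 16.08
eef_pos: [0.5357, 0.0798, 0.1411]
tool_rot: [0.143, 0.99, -0.0, -0.0]
ft_force: [-0.5, 0.1, -0.5]
grip_width: -0.0001
```

```bash
python3 -W ignore - <<'E'
from h import *
stat(14)
E
```

```text
scene nut 212 -25 0.6 lever n 191 value 1.16 spread [77.6 87.3]
top nut 161 -25 2.4 lever n 64 value 4.171 spread [-94.  -84.7]
[-46.4  99.7 127.2] F stand [-0.1  0.1] 16.3333
```

Call:
{"op": "arm_command", "data": {"translation": [[-0.2,0.03,0],[-0.4,0.05,0],[-0.4,0.05,0],[-0.4,0.05,0]], "turn": [0,0,0,0], "hand": [1,1,1,1]}}

```text
clock: 16.67
eef_pos: [0.5397, 0.0791, 0.1411]
tool_rot: [0.143, 0.99, -0.0, -0.0]
ft_force: [-1.8, -0.4, -0.4]
grip_width: 0.0
```

```bash
python3 -W ignore - <<'E'
from h import *
stat(15)
E
```

```text
scene nut 211 -25 0.6 lever n 190 value 1.227 spread [73.9 84.4]
top nut 163 -25 2.3 lever n 68 value 4.168 spread [-94.8 -84.2]
[-42.4 100.2 127.2] F stand [-1.3 -0.6] 16.9167
```

Call:
{"op": "arm_command", "data": {"translation": [[-0.2,0.03,0],[-0.4,0.05,0],[-0.4,0.05,0],[-0.4,0.05,0]], "turn": [0,0,0,0], "hand": [1,1,1,1]}}

```text
clock: 17.25
eef_pos: [0.5437, 0.0785, 0.1411]
tool_rot: [0.144, 0.99, -0.0, -0.0]
ft_force: [-2.1, -1.9, -0.2]
grip_width: 0.0001
```

```bash
python3 -W ignore - <<'E'
from h import *
stat(16)
E
```

```text
scene nut 211 -25 0.6 lever n 186 value 1.299 spread [70.3 79.5]
top nut 162 -24 2.7 lever n 62 value 4.185 spread [-93.7 -86.3]
[-38.4 100.7 127.1] F stand [-2.3 -1.3] 17.5
```

Call:
{"op": "arm_command", "data": {"translation": [[-0.2,0.02,0],[-0.4,0.02,0],[-0.4,0.02,0],[-0.4,0.02,0]], "turn": [0,0,0,0], "hand": [1,1,1,1]}}

```text
clock: 17.83
eef_pos: [0.5475, 0.0775, 0.1411]
tool_rot: [0.143, 0.99, -0.0, -0.0]
ft_force: [-2.8, -1.6, 0.4]
grip_width: -0.0
```

```bash
python3 -W ignore - <<'E'
from h import *
stat(17)
from scipy.optimize import brentq
# model: pull at 60mm vs angle for s, soft 0.8
def F(v,s,k=41):
    t=4.8*(.77-np.cos(v+.69))-s; f=0 if t<0 else (1.5*t/.8 if t<.8 else 1.5+k*(t-.8)); return (f*4.8e-3*np.sin(v+.69)+.03)/.06
for s in(3.2,3.5,3.8,4.1): print(s,[round(F(v,s),1) for v in(1.0,1.05,1.1,1.15,1.2,1.25,1.3,1.4,1.6,1.8,2.0)])
E
```

```text
scene nut 213 -26 0.9 lever n 175 value 1.364 spread [65.7 76.7]
top nut 161 -23 4.5 lever n 63 value 4.182 spread [-94.4 -86.5]
[-34.4 101.2 127.2] F stand [-3.  -1.4] 18.0833
3.2 [np.float64(1.5), np.float64(2.2), np.float64(3.0), np.float64(3.7), np.float64(4.4), np.float64(5.0), np.float64(5.6), np.float64(6.5), np.float64(7.6), np.float64(7.6), np.float64(6.3)]
3.5 [np.float64(0.6), np.float64(1.3), np.float64(2.0), np.float64(2.7), np.float64(3.4), np.float64(4.1), np.float64(4.7), np.float64(5.7), np.float64(6.9), np.float64(7.0), np.float64(5.9)]
3.8 [np.float64(0.6), np.float64(0.6), np.float64(1.1), np.float64(1.8), np.float64(2.5), np.float64(3.1), np.float64(3.8), np.float64(4.8), np.float64(6.2), np.float64(6.4), np.float64(5.4)]
4.1 [np.float64(0.5), np.float64(0.6), np.float64(0.6), np.float64(0.8), np.float64(1.6), np.float64(2.2), np.float64(2.9), np.float64(4.0), np.float64(5.4), np.float64(5.8), np.float64(5.0)]
```

Call:
{"op": "arm_command", "data": {"translation": [[2,0,0],[2,0,-3],[2,0,-6.5],[2,0,-10.3],[2,0,-10.3]], "turn": [0,0,0,0,0], "hand": [1,1,1,1,1]}}

```text
clock: 18.5
eef_pos: [0.5337, 0.0844, 0.2531]
tool_rot: [0.143, 0.99, 0.003, 0.009]
ft_force: [0.9, 0.1, 1.0]
grip_width: 0.0
```

Call:
{"op": "arm_command", "data": {"translation": [[1.5,-4,0],[1.5,-8,0],[1.5,-12,0],[1.5,-15.1,0],[1.5,-15.1,0]], "turn": [0,0,0,0,0], "hand": [1,1,1,1,1]}}

```text
clock: 18.92
eef_pos: [0.4712, -0.0616, 0.2452]
tool_rot: [0.146, 0.989, -0.001, 0.002]
ft_force: [0.5, 0.0, -0.0]
grip_width: 0.0002
```

Call:
{"op": "arm_command", "data": {"translation": [[0,0,0],[0,0,0]], "turn": [0,0], "hand": [1,1]}}

```text
clock: 19.08
eef_pos: [0.4724, -0.0571, 0.2448]
tool_rot: [0.144, 0.99, 0.0, 0.001]
ft_force: [-0.1, 1.0, 0.5]
grip_width: -0.0001
```

```bash
python3 -W ignore - <<'E'
from h import *
stat(18); print(mv(-69,-50,150))
E
```

```text
scene nut 212 -25 0.6 lever n 186 value 1.119 spread [79.6 89. ]
top nut 0 -45 nan lever n 80 value 1.057 spread [85.  91.3]
[-68.7 -49.1 230.1] F stand [0.  0.2] 19.3333
(array([ 0.03, -0.09,  8.01]), np.float64(180.3))
```

Call:
{"op": "arm_command", "data": {"translation": [[0,0,3],[0,0,6],[0,0,8],[0,0,8]], "turn": [0,0,0,0], "hand": [1,1,1,1]}}

```text
clock: 19.67
eef_pos: [0.4681, -0.0561, 0.1599]
tool_rot: [0.143, 0.99, -0.0, -0.004]
ft_force: [-0.1, 0.6, 0.4]
grip_width: -0.0
```

Call:
{"op": "arm_command", "data": {"translation": [[-0.5,0,0],[-1,0,0],[-1.4,0,0],[-1.7,0,0],[-1.7,0,0]], "turn": [0,0,0,0,0], "hand": [1,1,1,1,1]}}

```text
clock: 20.08
eef_pos: [0.4847, -0.061, 0.1659]
tool_rot: [0.143, 0.99, 0.001, -0.003]
ft_force: [-11.8, 3.3, 6.9]
grip_width: -0.0001
```

```bash
python3 -W ignore - <<'E'
from h import *
stat(19)
E
```

```text
scene nut 245 -11 2.9 lever n 187 value 1.027 spread [85.3 94.3]
top nut 0 -45 nan lever n 85 value 0.966 spread [89.8 96.9]
[-54.8 -49.9 151.9] F stand [-11.7  -0.6] 20.3333
```

Call:
{"op": "arm_command", "data": {"translation": [[1.5,0,0],[1.5,0,-3],[1.5,0,-6],[1.5,0,-8],[1.5,0,-8]], "turn": [0,0,0,0,0], "hand": [1,1,1,1,1]}}

```text
clock: 20.75
eef_pos: [0.4774, -0.0581, 0.2515]
tool_rot: [0.143, 0.99, 0.0, 0.007]
ft_force: [0.2, 0.1, 0.4]
grip_width: 0.0001
```

Call:
{"op": "arm_command", "data": {"translation": [[1.3,3.5,0],[1.3,7,0],[1.3,10.5,0],[1.3,13.5,0],[1.3,13.5,0]], "turn": [0,0,0,0,0], "hand": [1,1,1,1,1]}}

```text
clock: 21.17
eef_pos: [0.5014, 0.0801, 0.2455]
tool_rot: [0.14, 0.99, 0.002, 0.002]
ft_force: [1.7, 0.0, 0.5]
grip_width: 0.0001
```

Call:
{"op": "arm_command", "data": {"translation": [[0,0,0],[0,0,3.5],[0,0,7],[0,0,10.3],[0,0,10.3]], "turn": [0,0,0,0,0], "hand": [1,1,1,1,1]}}

```text
clock: 21.58
eef_pos: [0.4944, 0.0736, 0.1357]
tool_rot: [0.144, 0.99, -0.002, -0.005]
ft_force: [-1.7, -0.7, -0.5]
grip_width: -0.0
```

```bash
python3 -W ignore - <<'E'
from h import *
stat(20)
for v in (.9,1.1): print(mv(*lev(v),127))
E
```

```text
scene nut 221 -6 1.0 lever n 190 value 1.013 spread [86.8 96.4]
top nut 170 -7 4.1 lever n 67 value 4.176 spread [-94.4  -9.1]
[-78.3  85.2 130. ] F stand [0.4 0.4] 21.8333
(array([-1.94,  1.21,  0.3 ]), np.float64(180.13))
(array([-3.21,  1.57,  0.3 ]), np.float64(180.13))
```

Call:
{"op": "arm_command", "data": {"translation": [[-0.6,0.4,0],[-1.2,0.8,0.1],[-1.9,1.2,0.1],[-2.6,1.4,0.1],[-2.6,1.4,0.1]], "turn": [0,0,0,0,0], "hand": [1,1,1,1,1]}}

```text
clock: 22.25
eef_pos: [0.5297, 0.0817, 0.1404]
tool_rot: [0.143, 0.99, 0.0, 0.001]
ft_force: [-0.1, 0.1, 0.4]
grip_width: 0.0002
```

```bash
python3 -W ignore - <<'E'
from h import *
stat(21)
E
```

```text
scene nut 221 -6 0.7 lever n 193 value 1.056 spread [84.2 93.4]
top nut 171 -7 3.6 lever n 72 value 4.17 spread [-94.9 -77.9]
[-54.7  98.7 126. ] F stand [-0.  -0.2] 22.5
```

Call:
{"op": "arm_command", "data": {"translation": [[-0.3,0.1,0],[-0.6,0.17,0],[-0.6,0.17,0],[-0.6,0.17,0]], "turn": [0,0,0,0], "hand": [1,1,1,1]}}

```text
clock: 22.83
eef_pos: [0.5341, 0.0812, 0.1401]
tool_rot: [0.143, 0.99, -0.0, -0.0]
ft_force: [-0.8, 0.1, -0.4]
grip_width: 0.0001
```

```bash
python3 -W ignore - <<'E'
from h import *
stat(22)
E
```

```text
scene nut 218 -7 1.0 lever n 194 value 1.123 spread [80.2 89.7]
top nut 171 -6 3.4 lever n 64 value 4.179 spread [-94.4 -86. ]
[-48.4 100.6 126.2] F stand [-0.4  0.1] 23.0833
```

Call:
{"op": "arm_command", "data": {"translation": [[-0.3,0.05,0],[-0.5,0.1,0],[-0.5,0.1,0],[-0.5,0.1,0]], "turn": [0,0,0,0], "hand": [1,1,1,1]}}

```text
clock: 23.42
eef_pos: [0.5391, 0.0807, 0.1401]
tool_rot: [0.143, 0.99, -0.0, -0.0]
ft_force: [-1.3, -0.8, 0.9]
grip_width: 0.0001
```

```bash
python3 -W ignore - <<'E'
from h import *
stat(23)
for v in (1.2,1.35,1.6,1.85,2.1,2.35,2.6): print(lev(v))
E
```

```text
scene nut 220 -7 0.6 lever n 184 value 1.205 spread [75.  85.1]
top nut 171 -6 3.8 lever n 61 value 4.178 spread [-94.6 -86. ]
[-43.4 101.5 126.1] F stand [-1.6 -0.9] 23.6667
[-41.4 102.1]
[-33.6 103.1]
[-19.8 102.2]
[-5.5 97.5]
[ 7.8 88.5]
[18.9 75.5]
[26. 59.]
```

Call:
{"op": "arm_command", "data": {"translation": [[-0.3,0.05,0],[-0.5,0.08,0],[-0.5,0.08,0],[-0.5,0.08,0]], "turn": [0,0,0,0], "hand": [1,1,1,1]}}

```text
clock: 24.0
eef_pos: [0.5442, 0.0802, 0.1401]
tool_rot: [0.143, 0.99, 0.0, -0.0]
ft_force: [-2.7, 0.1, -0.6]
grip_width: -0.0001
```

```bash
python3 -W ignore - <<'E'
from h import *
stat(24)
E
```

```text
scene nut 221 -7 0.9 lever n 184 value 1.3 spread [70.4 79.7]
top nut 171 -7 2.8 lever n 62 value 4.177 spread [-94.4 -84.4]
[-38.4 102.4 126.2] F stand [-3.1 -1.1] 24.25
```

Call:
{"op": "arm_command", "data": {"translation": [[-0.3,0.03,0],[-0.5,0.05,0],[-0.5,0.05,0],[-0.5,0.05,0]], "turn": [0,0,0,0], "hand": [1,1,1,1]}}

```text
clock: 24.58
eef_pos: [0.5492, 0.0793, 0.1402]
tool_rot: [0.143, 0.99, 0.0, -0.0]
ft_force: [-5.2, 0.0, 0.4]
grip_width: 0.0
```

```bash
python3 -W ignore - <<'E'
from h import *
stat(25)
E
```

```text
scene nut 219 -7 0.7 lever n 182 value 1.376 spread [64.5 75.9]
top nut 171 -6 3.3 lever n 64 value 4.184 spread [-94.9 -86. ]
[-33.4 102.9 126.2] F stand [-3.2 -1.7] 24.8333
```

Call:
{"op": "arm_command", "data": {"translation": [[-0.4,0.2,-0.1],[-0.8,0.4,-0.2],[-1.2,0.55,-0.3],[-1.6,0.7,-0.3],[-1.9,0.77,-0.3]], "turn": [0,0,0,0,0], "hand": [1,1,1,1,1]}}

```text
clock: 25.25
eef_pos: [0.569, 0.0817, 0.143]
tool_rot: [0.143, 0.99, 0.0, -0.001]
ft_force: [-6.3, 0.9, 1.2]
grip_width: 0.0001
```

Call:
{"op": "arm_command", "data": {"translation": [[-0.45,0.1,0],[-0.9,0.12,0],[-1.35,0.1,0],[-1.8,0,0],[-2.2,-0.1,0]], "turn": [0,0,0,0,0], "hand": [1,1,1,1,1]}}

```text
clock: 25.67
eef_pos: [0.5898, 0.0751, 0.1432]
tool_rot: [0.143, 0.99, 0.001, -0.001]
ft_force: [-6.8, 2.4, 1.2]
grip_width: -0.0
```

Call:
{"op": "arm_command", "data": {"translation": [[-0.35,-0.2,0],[-0.7,-0.45,0],[-1.0,-0.7,0],[-1.3,-0.97,0],[-1.6,-1.26,0]], "turn": [0,0,0,0,0], "hand": [1,1,1,1,1]}}

```text
clock: 26.08
eef_pos: [0.6024, 0.0588, 0.1436]
tool_rot: [0.143, 0.99, 0.001, 0.0]
ft_force: [-4.3, 3.5, 2.3]
grip_width: 0.0001
```

```bash
python3 -W ignore - <<'E'
from h import *
stat(26)
a=cv2.imread("pics/scene26.png"); b=cv2.imread("pics/top26.png")
cv2.imwrite("pics/v7.png",np.hstack([cv2.resize(a[120:270,210:370],(400,375),interpolation=cv2.INTER_CUBIC),cv2.resize(b[130:280,190:350],(400,375),interpolation=cv2.INTER_CUBIC)]))
E
```

```text
scene nut 219 -7 1.1 lever n 70 value 2.04 spread [29.1 35.1]
top nut 169 -7 2.6 lever n 54 value 4.167 spread [-92.7 -84.7]
[ 24.   98.  129.6] F stand [-3.3  2.1] 26.3333
```

View pics/v7.png

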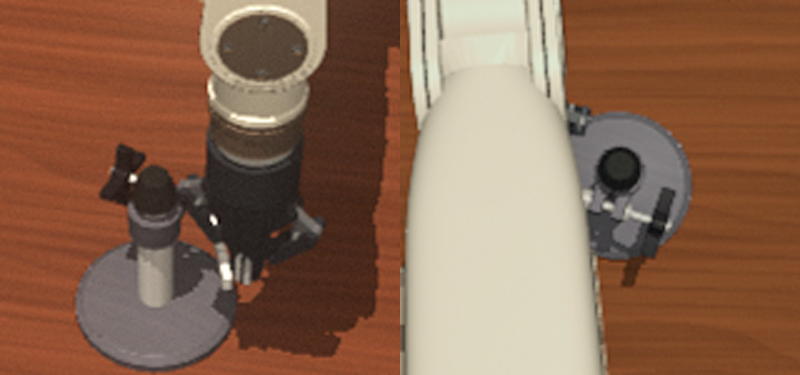

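Call:
{"op": "arm_command", "data": {"translation": [[-0.3,-0.3,0],[-0.55,-0.65,0],[-0.8,-1.0,0],[-1.05,-1.35,0],[-1.27,-1.7,0]], "turn": [-0.1,-0.2,-0.3,-0.4,-0.5], "hand": [1,1,1,1,1]}}

```text
clock: 26.75
eef_pos: [0.6101, 0.0379, 0.1436]
tool_rot: [-0.109, 0.994, 0.0, 0.001]
ft_force: [-2.2, 1.4, 0.0]
grip_width: -0.0
```

Call:
{"op": "arm_command", "data": {"translation": [[0.05,-0.4,0],[0.1,-0.8,0],[0.14,-1.2,0],[0.17,-1.6,0],[0.19,-1.95,0]], "turn": [0,0,0,0,0], "hand": [1,1,1,1,1]}}

```text
clock: 27.17
eef_pos: [0.6122, 0.017, 0.1433]
tool_rot: [-0.105, 0.994, -0.001, 0.001]
ft_force: [-0.3, 0.5, -0.2]
grip_width: 0.0
```

```bash
python3 -W ignore - <<'E'
from h import *
stat(27)
E
```

```text
scene nut 218 -8 0.9 lever n 37 value 2.623 spread [-88.5   0.5]
top nut 146 -9 2.9 lever n 8 value 4.179 spread [-92.1 -89. ]
[ 44.3  62.  129.2] F stand [-0.  -0.3] 27.4167
```

Call:
{"op": "arm_command", "data": {"translation": [[-0.7,1.3,0],[-1,1.8,-1],[-1,1.8,-4],[-1,1.8,-8],[-1,1.8,-10]], "turn": [0,0,0,0,0], "hand": [1,1,1,1,1]}}

```text
clock: 27.83
eef_pos: [0.619, 0.0393, 0.2474]
tool_rot: [-0.107, 0.994, 0.0, 0.003]
ft_force: [0.9, -0.1, 0.3]
grip_width: 0.0001
```

Call:
{"op": "arm_command", "data": {"translation": [[-1.5,3,-1],[-3,6,-2],[-4,9,-3],[-4,12,-4],[-4,14,-4]], "turn": [0,0,0,0,0], "hand": [1,1,1,1,1]}}

```text
clock: 28.25
eef_pos: [0.6277, 0.1875, 0.2853]
tool_rot: [-0.107, 0.994, 0.001, 0.002]
ft_force: [0.4, 0.7, 0.6]
grip_width: 0.0002
```

Call:
{"op": "arm_command", "data": {"translation": [[0,0,0],[0,0,0]], "turn": [0,0], "hand": [1,1]}}

```text
clock: 28.42
eef_pos: [0.6269, 0.1855, 0.2831]
tool_rot: [-0.108, 0.994, -0.0, 0.0]
ft_force: [-0.6, -0.3, 0.1]
grip_width: -0.0001
```

```bash
python3 -W ignore - <<'E'
from h import *
stat(28)
for n,z in (("spray",0),("timer",0),("wax",0)):
    r=spot_point("top",n); print(n,[np.round(ray("top",x["location"],z)*1000,1) for x in r[:1]])
a=cv2.imread("pics/scene28.png"); b=cv2.imread("pics/top28.png")
cv2.imwrite("pics/v8.png",np.hstack([cv2.resize(a[120:270,210:370],(400,375),interpolation=cv2.INTER_CUBIC),cv2.resize(b[130:280,190:350],(400,375),interpolation=cv2.INTER_CUBIC)]))
E
```

```text
scene nut 220 -7 0.7 lever n 120 value 2.635 spread [-6.6  0.9]
top nut 174 -6 3.3 lever n 138 value 2.666 spread [-91.2   1.5]
[ 12.2 223.8 268.9] F stand [-0.  -0.2] 28.6667
spray []
timer [array([ 481.8, -355.3,    0. ])]
wax [array([ 580.7, -338. ,    0. ])]
```

View pics/v8.png

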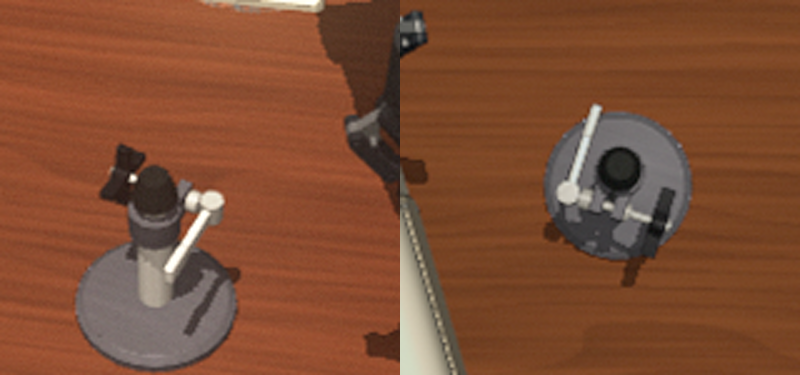

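```bash
python3 -c "
from workcell import *
print(job_done(), get_obs()['clock'])"
```

```text
the job is handed in; nothing more can be done
the job is handed in; nothing more can be done
```

The collar is locked: the star nut is tightened, the cam lever is fully closed, and the robot let go and stood clear when I handed in at about 29 s.

**Tightening:** I turned the nut about 2.8 rad in three pushes. The first two left it slightly loose, with the pull passing 2 N at about 1.2 rad. I added about 0.33 rad, and the lever then backed off to about 0.95 rad, close to straight out from the collar.

**Resistance check:** on the next swing the pull passed 2 N at about 1.1–1.15 rad, against the stated 1.1 rad. I estimate 3.1–3.7 mm of slack left to the cam, against the 3.5 ± 0.7 mm target. Force readings were noisy (about ±0.5 N) and the two cameras' lever angles differed by about 0.06 rad, so that range is approximate.

**Closing:** the highest force I read while closing was about 7 N. The lever then shut itself over centre with no force left on the finger. The last picture shows it along the collar's side. The scene camera read 2.64 rad and the top camera 2.67 rad, against the 2.6 rad stop. The nut has stayed where I left it.

**Bystanders:** the robot never went near them. The timer and wax jar were found within about 12 mm of their first positions, about what I'd expect from the detector. It did not find the spray bottle in the last picture, so that one is not confirmed.

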